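# Seal three food containers by their lid buttons

### The job

Seal the three square food containers by pressing the round button in the middle of each lid lightly down with the fingertips until it is flush with the lid: first the lowest container, then the middle one, then the tallest. Do not pick up, push about or tip the containers, and leave the jars, shaker and mill around them alone.

Things in the scene. Friction and masses are not known exactly. Their poses are not given: they have to be found in the camera images.
- low_box: the low one of three clear square food containers, alike but for height: 92 x 92 mm, flat grey lid with its top face 65 mm above the worktop; loose, empty. Origin: centre of the underside; z up, x and y along its sides.
- low_button_top (a point): centre of the top face of the low container's round steel push button (48 mm across, in the middle of the lid, moves with the button). It is 75 mm above the worktop when the button is right up, 65 mm when it is flush with the lid.
- low_button (a joint): how far that button is pushed down, in m: 0 = right up, standing 10 mm proud of the lid; 0.010 = flush; 0.013 = its end, 3 mm below the lid. The button's top is sprung and gives about 1 mm for every 3 N, so it comes up about 1 mm again when let go. It starts between 0 and 0.0015, slides down against a steady 2.5 N or so, and stays where it is left.
- middle_box: the middle one of three clear square food containers, alike but for height: 92 x 92 mm, flat grey lid with its top face 105 mm above the worktop; loose, empty. Origin: centre of the underside; z up, x and y along its sides.
- middle_button_top (a point): centre of the top face of the middle container's round steel push button (48 mm across, in the middle of the lid, moves with the button). It is 115 mm above the worktop when the button is right up, 105 mm when it is flush with the lid.
- middle_button (a joint): how far that button is pushed down, in m: 0 = right up, standing 10 mm proud of the lid; 0.010 = flush; 0.013 = its end, 3 mm below the lid. The button's top is sprung and gives about 1 mm for every 3 N, so it comes up about 1 mm again when let go. It starts between 0 and 0.0015, slides down against a steady 2.5 N or so, and stays where it is left.
- tall_box: the tall one of three clear square food containers, alike but for height: 92 x 92 mm, flat grey lid with its top face 145 mm above the worktop; loose, empty. Origin: centre of the underside; z up, x and y along its sides.
- tall_button_top (a point): centre of the top face of the tall container's round steel push button (48 mm across, in the middle of the lid, moves with the button). It is 155 mm above the worktop when the button is right up, 145 mm when it is flush with the lid.
- tall_button (a joint): how far that button is pushed down, in m: 0 = right up, standing 10 mm proud of the lid; 0.010 = flush; 0.013 = its end, 3 mm below the lid. The button's top is sprung and gives about 1 mm for every 3 N, so it comes up about 1 mm again when let go. It starts between 0 and 0.0015, slides down against a steady 2.5 N or so, and stays where it is left.
- jam_jar: a squat glass jam jar with a pale lid, 72 mm wide, 102 mm tall; loose, a bystander that is left alone. Origin: centre of the underside, z up.
- spice_jar: a slim spice jar with a dark green cap, 46 mm wide, 106 mm tall; loose, a bystander that is left alone. Origin: centre of the underside, z up.
- honey_jar: a squat jar with a red lid, 65 mm wide, 100 mm tall; loose, a bystander that is left alone. Origin: centre of the underside, z up.
- wooden_mill: a turned wooden mill, 58 mm wide, 170 mm tall; loose, a bystander that is left alone. Origin: centre of the underside, z up.
- salt_pot: a small shaker with a domed pale top, 44 mm wide, 90 mm tall; loose, a bystander that is left alone. Origin: centre of the underside, z up.
Not all that is in view belongs to the job. Leave any blue look-alike of the tall_box alone.

How it is judged:
On the way, in this order (a step that is already met when the one before it is completed fails the run):
1. the lowest container's button is down, the other two are still up (value of joint low_button above 0.007 m and value of joint each of middle_button, tall_button below 0.003 m), for 0.1 s.
2. the middle container's button is down too, the tallest one's still up (value of joint each of low_button, middle_button above 0.007 m and value of joint tall_button below 0.003 m), for 0.1 s.
3. the tallest container's button is down too (value of joint each of low_button, middle_button, tall_button above 0.007 m), for 0.1 s.
At the end, for the whole second after the job is handed in: All three buttons are pushed in at least 7 mm (flush is 10 mm), pressed in the order lowest, middle, tallest; each container stands upright (within 0.08 rad) and at rest within 30 mm of where it began (all of step 3 and distance of each of low_box, middle_box, tall_box from where it was at the start of the episode below 0.03 m and angle between each of low_box, middle_box, tall_box's own z axis and vertical below 0.08 rad and linear speed of each of low_box, middle_box, tall_box below 0.02 m/s); the robot touches nothing.
It fails at once if a container is pressed or pushed harder than 25 N (contact force between any of the fingers, the arm and low_box above 25 N or contact force between any of the fingers, the arm and middle_box above 25 N or contact force between any of the fingers, the arm and tall_box above 25 N).
It fails at once if a container is lifted more than 10 mm (height (world z) of any of low_box, middle_box, tall_box above 0.01 m).
It fails at once if a container is pushed more than 30 mm or tipped more than 0.2 rad (distance of any of low_box, middle_box, tall_box from where it was at the start of the episode above 0.03 m or angle between any of low_box, middle_box, tall_box's own z axis and vertical above 0.2 rad).
It fails at once if a jar, the shaker or the mill is moved more than 30 mm or tipped (distance of any of jam_jar, spice_jar, honey_jar, wooden_mill, salt_pot from where it was at the start of the episode above 0.03 m or angle between any of jam_jar, spice_jar, honey_jar, wooden_mill, salt_pot's own z axis and vertical above 0.2 rad).
It also fails if it takes over 48 s, if anything falls off the work surface, if the arm or the gripper's body presses on something with over 40 N, if the wrist force passes 120 N, or if a joint passes its speed limit or range.

### The arm

A 6-joint arm with a two-finger parallel gripper is mounted at the origin on a cart in front of the work surface, level with it; the furniture and walls round the work are solid. World frame = base frame: x ahead of the robot, y to its left, z up, the work surface at z = 0. Lengths are in m, angles in rad, forces in N, time in s.
With the tool pointing down it reaches from about 0.425 to 0.95 m from the base axis. Payload 3.5 kg.
Tool frame: the origin (TCP) lies at the very end of the fingers, on their centre line; the grasp point (between the pads) lies 19 mm behind it (ctrl.grip_point_offset is the distance from the TCP to the grasp point, in m); z points along the fingers, y is the line along which they close (so a half turn about z gives the same grasp; the last joint's range is limited). The gripper opens to 85 mm and grips with 20 to 120 N. Pads are 22 mm wide; open, the fingers measure 114 mm over their backs; the gripper's body (76 mm by 85 mm) begins 54 mm behind the grasp point. The pads swing forward as they close: fully open they stand 13 mm farther back than shut.
Start: joints at [-1.474, 0.286, 1.577, -0, 1.279, -0.15], TCP at [0.165, -0.655, 0.231] pointing down, gripper open.
Joint ranges: [-2.77, 2.77], [-0.9, 2.22], [0.21, 2.48], [-1.53, 4.67], [0.24, 2.81], [-2.84, 2.84]. Speed limits (rad/s): [2.79, 2.79, 3.14, 3.14, 3.14, 3.14].

### API

Orientations are given as a unit quaternion [x, y, z, w].
In Python, from plant import ctrl gives the robot as it stands. The module is installed in compiled form; this text tells all that it offers.
- The arm moves only by the shell command python3 -m pendant 'ROWS' [OPENING] [FORCE]. ROWS is JSON, a list of rows, each an object of numbers: "dx", "dy", "dz": the shift along the tool's x, y, z in cm; "twist": the turn about the tool's z in degrees. A call has 1 to 10 rows; each row is the pose to reach, as a shift and turn from the pose commanded when the call began, along the tool's axes at that moment; what a row does not reach only later rows make up. A row lasts 1/8 s, in which the tool goes at most 62.5 mm and 10.7 degrees, less where a joint would pass 70% of its speed; a pose out of reach is approached as far as the arm can. A call with a gripper value outside its range is refused whole. OPENING is the opening in per cent of the stroke, from 0 (shut) to 100 (fully open), set as the call begins (- or left out, the last holds). The fingers move at their own pace and stop on an object; FORCE is the grip in N (left out, the last holds). Time passes only in rows, so rows that repeat a pose let the fingers close. It gives the time, the measured TCP pose, the force, the opening and the grip force at its end, in the units of the state.
- ctrl.get_state(): the state, without advancing time (a new reading comes with each control period).
- ctrl.read_camera(name): name is "scene" or "top" or "wrist"; returns a dict with "img" (400x640x3 uint8, red, green, blue), "depth" (400x640 float32, m along the optical axis (not along the pixel's ray), 0 where there is no reading), "camera_matrix" (3x3 intrinsics, pixels), "xyz" and "rotation" of the camera in the world; the wrist camera has in their place "tool_from_camera" (4x4, takes a point from camera to tool coordinates, whose origin is the TCP and whose axes are the flange's). Camera axes: x right, y up, looking along -z (the intrinsics and any distortion apply to the point x, -y, -z); pixel columns grow to the right and rows downward; lengths in m; the calibration is good to about 2 mm. A picture is of the moment at which its call begins: read the wrist's pose just before it.
- ctrl.sign_off(): hands the job in; it is judged then, once.
The state is a dict: "time": time; "qpos": joint angles; "dq": joint speeds; "joint_efforts": joint torques, N m; "eef_pos": TCP position; "tcp_rot": TCP orientation; "contact_force": force on the tool from outside, world axes, zero at the start; "wrist_torque": the same for the moment, N m; "opening": opening from 0.0 (shut) to 1.0 (fully open); "finger_force": force on a finger pad.
Only numpy, scipy, OpenCV 4.12 (cv2) and the standard library are available. Lean on these libraries where they do the work, as an engineer would, in place of code of your own. Each camera call takes 0.05 s, during which the arm holds its last target. There are 200 camera calls.

## Working session

There is one attempt and no reset: what is moved stays moved. The work goes in short steps, Python scripts to look and compute and a shell command to move; the robot and the scene stay as the last step left them, time stands still between calls to the robot, and variables do not carry over. Pictures are saved under pics/ and viewed, at most 10 in all, crops included, and the job is handed in when it is done.

```bash
mkdir -p pics
cat > h.py <<'E'
import numpy as np,cv2
from plant import ctrl
def ray(c,u,v,z):
    K=c["camera_matrix"];R=np.array(c["rotation"]).reshape(3,3)
    d=np.linalg.inv(K)@np.array([u,v,1.]);d=R@np.array([d[0],-d[1],-d[2]])
    o=np.array(c["xyz"]);return o+d*(z-o[2])/d[2]
def cloud(c):
    K=c["camera_matrix"];R=np.array(c["rotation"]).reshape(3,3)
    v,u=np.mgrid[:400,:640];D=c["depth"]
    p=np.stack([(u-K[0,2])/K[0,0]*D,-(v-K[1,2])/K[1,1]*D,-D],-1)
    return p@R.T+np.array(c["xyz"])
E
python3 - <<'E'
from h import *
s=ctrl.get_state();print(s)
for n in("top","scene"):
    c=ctrl.read_camera(n);np.save(n+".npy",c,allow_pickle=True)
    cv2.imwrite(f"pics/{n}.png",c["img"][...,::-1]);print(n,c["xyz"],c["rotation"],c["camera_matrix"],c.keys())
E
```

```text
{'time': 0.0, 'qpos': array([-1.47395479e+00,  2.87178153e-01,  1.57818442e+00,  1.57860840e-05,
        1.27859116e+00, -1.49983638e-01]), 'dq': array([ 0.00020745, -0.00125235,  0.0003162 , -0.000583  , -0.00083203,
        0.00073381]), 'joint_efforts': array([-6.51746286e-04, -4.05982375e+01, -2.92625302e+01, -1.16554825e-04,
        5.89212039e-03, -3.42256314e-06]), 'eef_pos': array([ 0.16489925, -0.65387006,  0.22993483]), 'tcp_rot': array([ 9.92393917e-01,  1.23097199e-01,  3.89176517e-05, -1.17992429e-03]), 'contact_force': array([ 0.08493808, -0.53650922, -0.24129027]), 'wrist_torque': array([ 0.02212484,  0.08099866, -0.02774787]), 'finger_force': 0.0, 'opening': 0.9951150279779664}
top [0.41555805 0.19000262 1.37495278] [ 0.04676324 -0.04597793 -0.70435707  0.70680998] [[514.76848053   0.         320.44568908]
 [  0.         514.76848053 191.72355286]
 [  0.           0.           1.        ]] dict_keys(['img', 'depth', 'camera_matrix', 'xyz', 'rotation'])
scene [ 1.11431321 -0.3885036   1.26681158] [0.27444118 0.11041864 0.35313087 0.88757442] [[475.00531987   0.         322.76480729]
 [  0.         475.00531987 203.82101114]
 [  0.           0.           1.        ]] dict_keys(['img', 'depth', 'camera_matrix', 'xyz', 'rotation'])
```

View pics/top.png

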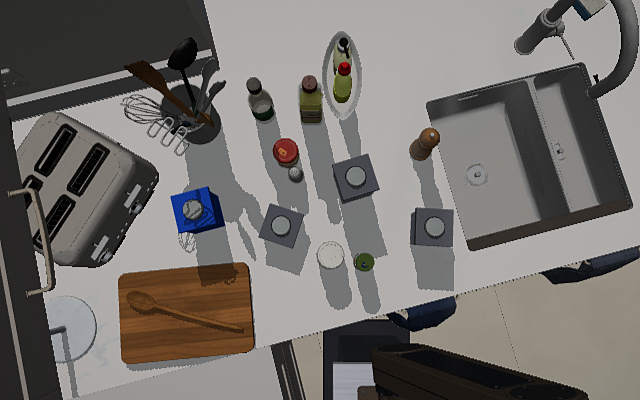

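View pics/scene.png

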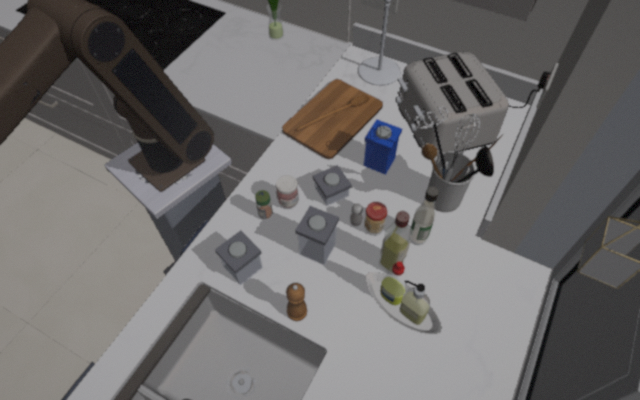

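The top view shows three grey-lidded boxes, with buttons at about (281,226), (355,177) and (434,227). The blue look-alike is at (195,210). The jam jar is at (331,254), the spice jar at (364,261), the honey jar at (286,151), the salt pot at (295,173) and the mill at (425,143). In the scene view the same grey boxes are at (332,182), (317,225) and (238,255), and the blue one at (382,132). I'll measure lid heights and button centres to tell the grey ones apart.

```bash
sed -i 's/R=np.array(c\["rotation"\]).reshape(3,3)/R=Rotation.from_quat(c["rotation"]).as_matrix()/; 1a from scipy.spatial.transform import Rotation' h.py
python3 - <<'E'
from h import *
c=np.load("top.npy",allow_pickle=True).item();P=cloud(c);g=cv2.cvtColor(c["img"],cv2.COLOR_RGB2GRAY)
for u,v in((281,226),(355,177),(434,227),(195,210),(331,254),(364,261),(286,151),(295,173),(425,138)):
    print((u,v),np.median(P[v-2:v+3,u-2:u+3].reshape(-1,3),0).round(4))
cr=[]
for u,v in((281,226),(355,177),(434,227)):
    z=np.median(P[v-2:v+3,u-2:u+3,2]);w=P[v-32:v+33,u-32:u+33]
    # lid mask: depth near top
    m=((abs(w[...,2]-z+.007)<.015)).astype(np.uint8)
    n,l,st,ce=cv2.connectedComponentsWithStats(m);k=l[32,32];mm=(l==k).astype(np.uint8)
    r=cv2.minAreaRect(np.argwhere(mm)[:,::-1].astype(np.float32));lc=np.array(r[0])+[u-32,v-32]
    lidz=np.median(w[...,2][(mm>0)&(g[v-32:v+33,u-32:u+33]<130)])
    b=((g[v-32:v+33,u-32:u+33]>135)&(mm>0)).astype(np.uint8)
    n,l,st,ce=cv2.connectedComponentsWithStats(b);k=l[32,32]
    e=cv2.minEnclosingCircle(np.argwhere(l==k)[:,::-1].astype(np.float32))
    bc=np.array(e[0])+[u-32,v-32]
    corners=cv2.boxPoints(r)+[u-32,v-32]
    q=np.array([ray(c,*x,lidz)[:2] for x in corners]);sd=np.diff(q,axis=0)
    print("btn z",z,"lidz",lidz,"lid",ray(c,*lc,lidz).round(4),"btn",ray(c,*bc,z).round(4),"r px",e[1],"sides",np.linalg.norm(sd,axis=1).round(3),"yaw",np.degrees(np.arctan2(sd[0,1],sd[0,0]))%90)
    cr.append(cv2.resize(c["img"][v-40:v+40,u-40:u+40,::-1],(260,260)))
cv2.imwrite("pics/crop.png",np.hstack(cr))
s=ctrl.get_state();print(Rotation.from_quat(s["tcp_rot"]).as_matrix().round(4))
E
```

```text
(281, 226) [0.4997 0.2912 0.073 ]
(355, 177) [0.6132 0.1085 0.1523]
(434, 227) [ 0.4958 -0.0864  0.1138]
(195, 210) [0.5318 0.4891 0.1558]
(331, 254) [0.4295 0.1653 0.102 ]
(364, 261) [0.4127 0.0847 0.1064]
(286, 151) [0.6874 0.2791 0.0994]
(295, 173) [0.6328 0.2563 0.0881]
(425, 138) [ 0.7084 -0.0612  0.1545]
btn z 0.07298263713582376 lidz 0.06560562743837739 lid [0.502  0.2924 0.0656] btn [0.4996 0.2912 0.073 ] r px 45.25493240356445 sides [0.092 0.093 0.091] yaw 72.54204042536423
btn z 0.15227989445671786 lidz 0.145193829040702 lid [0.6154 0.1075 0.1452] btn [0.613  0.1087 0.1523] r px 45.25493240356445 sides [0.094 0.094 0.093] yaw 17.53924742567672
btn z 0.11380016293470718 lidz 0.10513787362568217 lid [ 0.4975 -0.0874  0.1051] btn [ 0.4959 -0.0866  0.1138] r px 45.25493240356445 sides [0.094 0.095 0.094] yaw 86.71685064671045
[[ 9.697e-01  2.443e-01 -2.000e-04]
 [ 2.443e-01 -9.697e-01  2.100e-03]
 [ 3.000e-04 -2.100e-03 -1.000e+00]]
```

View pics/crop.png

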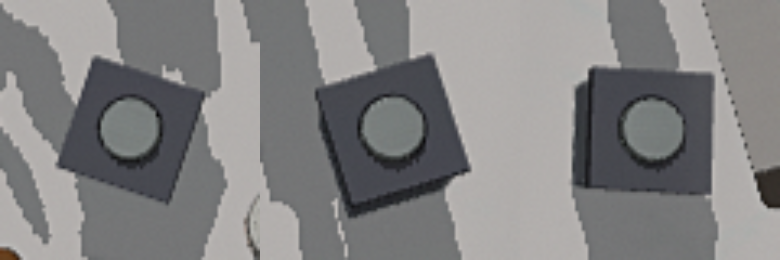

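The grey boxes match the description:

| Box | Pixel (top view) | Lid height | Centre (x, y) |
|---|---|---|---|
| low_box | (281,226) | 65.6 mm | (0.501, 0.292) |
| middle_box | (434,227) | 105 mm | (0.4965, -0.087) |
| tall_box | (355,177) | 145 mm | (0.614, 0.108) |

The crop shows all three with raised buttons and grey lids; the blue one is excluded. Now I'll shut the fingers and travel.

```bash
python3 -m pendant '[{"dx":4,"dy":-2.5},{"dx":9,"dy":-5.7},{"dx":14,"dy":-9},{"dx":19,"dy":-12},{"dx":24,"dy":-15},{"dx":29,"dy":-18.4},{"dx":34,"dy":-21.6},{"dx":38,"dy":-24},{"dx":41,"dy":-26},{"dx":41,"dy":-26}]' 0 30
python3 -m pendant '[{"dx":1,"dy":-4},{"dx":2.4,"dy":-9.7},{"dx":3.9,"dy":-15.5},{"dx":5.4,"dy":-21.5},{"dx":6.9,"dy":-27.5},{"dx":8.4,"dy":-33.4},{"dx":9.9,"dy":-39.3},{"dx":11.4,"dy":-45.2},{"dx":12.9,"dy":-51.2},{"dx":14,"dy":-55.5}]'
cat >> h.py <<'E'
T={"low":(.5008,.2918,.065),"mid":(.4967,-.087,.105),"tall":(.6142,.1081,.145)}
def go(n):
    s=ctrl.get_state();R=Rotation.from_quat(s["tcp_rot"]).as_matrix()
    print(s["time"],s["eef_pos"].round(4),"f",s["contact_force"].round(2),"op",s["opening"],"to flush,cm",(R.T@(np.array(T[n])-s["eef_pos"])*100).round(2))
E
python3 -c "
from h import *
go('low')"
```

```text
0.1 [ 0.1649 -0.6539  0.2301] f [-0.43  0.18  0.1 ] op 1.000555565064081 to flush,cm [ 55.67 -83.47  16.7 ]$[0]: bad value
$[0]: bad value
```

```bash
python3 -m pendant '[{"dx":4,"dy":-2.5,"dz":0,"twist":0},{"dx":9,"dy":-5.7,"dz":0,"twist":0},{"dx":14,"dy":-9,"dz":0,"twist":0},{"dx":19,"dy":-12,"dz":0,"twist":0},{"dx":24,"dy":-15,"dz":0,"twist":0},{"dx":29,"dy":-18.4,"dz":0,"twist":0},{"dx":34,"dy":-21.6,"dz":0,"twist":0},{"dx":38,"dy":-24,"dz":0,"twist":0},{"dx":41,"dy":-26,"dz":0,"twist":0},{"dx":41,"dy":-26,"dz":0,"twist":0}]' 0 30
python3 -c "
from h import *
go('low')"
```

```text
time: 1.35
eef_pos: [0.5, -0.3001, 0.2307]
tcp_rot: [0.992, 0.125, -0.0, -0.0]
contact_force: [-0.2, -0.4, 0.6]
opening: -0.003
finger_force: 0.0
1.35 [ 0.5    -0.3001  0.2307] f [-0.19 -0.38  0.64] op -0.0027969722862843777 to flush,cm [ 14.77 -57.31  16.62]
```

```bash
python3 -m pendant '[{"dx":1,"dy":-4,"dz":0,"twist":0},{"dx":2.4,"dy":-9.7,"dz":0,"twist":0},{"dx":3.9,"dy":-15.5,"dz":0,"twist":0},{"dx":5.4,"dy":-21.5,"dz":0,"twist":0},{"dx":6.9,"dy":-27.5,"dz":0,"twist":0},{"dx":8.4,"dy":-33.4,"dz":0,"twist":0},{"dx":9.9,"dy":-39.3,"dz":0,"twist":0},{"dx":11.4,"dy":-45.2,"dz":0,"twist":0},{"dx":12.9,"dy":-51.2,"dz":0,"twist":0},{"dx":14,"dy":-55.5,"dz":0,"twist":0}]'
python3 -c "
from h import *
go('low')"
```

```text
time: 2.6
eef_pos: [0.499, 0.2714, 0.2311]
tcp_rot: [0.992, 0.123, -0.0, 0.0]
contact_force: [0.1, 0.1, 0.6]
opening: -0.003
finger_force: 0.0
2.6 [0.499  0.2714 0.2311] f [0.13 0.1  0.57] op -0.003384387667893987 to flush,cm [ 0.67 -1.95 16.61]
```

```bash
python3 -m pendant '[{"dx":0.4,"dy":-1.2,"dz":3,"twist":0},{"dx":0.7,"dy":-1.9,"dz":7,"twist":0},{"dx":0.7,"dy":-1.9,"dz":10.5,"twist":0},{"dx":0.7,"dy":-1.9,"dz":13,"twist":0},{"dx":0.7,"dy":-1.9,"dz":14.6,"twist":0},{"dx":0.7,"dy":-1.9,"dz":14.6,"twist":0},{"dx":0.7,"dy":-1.9,"dz":14.6,"twist":0}]'
python3 - <<'E'
from h import *
go('low')
c=ctrl.read_camera("wrist");cv2.imwrite("pics/w1.png",c["img"][...,::-1])
E
```

```text
time: 3.48
eef_pos: [0.5023, 0.2903, 0.0866]
tcp_rot: [0.992, 0.123, 0.001, -0.0]
contact_force: [-0.7, -0.9, 0.5]
opening: -0.0
finger_force: 0.0
3.475 [0.5023 0.2903 0.0866] f [-0.72 -0.92  0.51] op -0.00043619645107537586 to flush,cm [-0.12 -0.18  2.16]
```

View pics/w1.png

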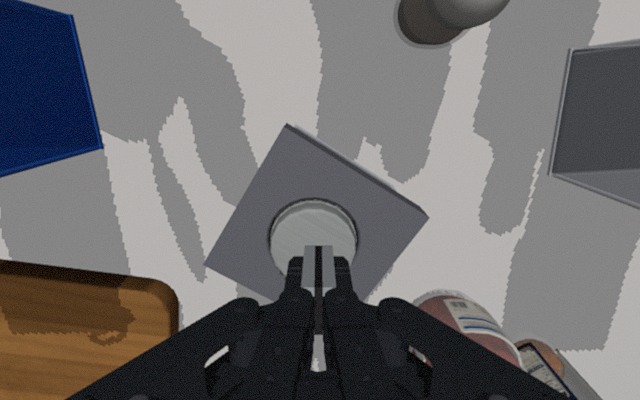

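The wrist view shows the shut fingertips at (318,250), over the button at (314,238) on the grey low lid. I'll press in small steps.

```bash
python3 -m pendant '[{"dx":0,"dy":-0.1,"dz":0.4,"twist":0},{"dx":0,"dy":-0.1,"dz":0.8,"twist":0},{"dx":0,"dy":-0.1,"dz":1.1,"twist":0},{"dx":0,"dy":-0.1,"dz":1.3,"twist":0},{"dx":0,"dy":-0.1,"dz":1.5,"twist":0},{"dx":0,"dy":-0.1,"dz":1.5,"twist":0}]'
python3 -m pendant '[{"dx":0,"dy":0,"dz":0.2,"twist":0},{"dx":0,"dy":0,"dz":0.4,"twist":0},{"dx":0,"dy":0,"dz":0.6,"twist":0},{"dx":0,"dy":0,"dz":0.7,"twist":0},{"dx":0,"dy":0,"dz":0.7,"twist":0}]'
python3 -c "
from h import *
go('low')"
```

```text
time: 4.28
eef_pos: [0.5009, 0.2912, 0.0702]
tcp_rot: [0.992, 0.123, -0.0, 0.0]
contact_force: [-1.4, 0.2, 1.6]
opening: -0.001
finger_force: 0.9
time: 4.9
eef_pos: [0.5011, 0.2913, 0.0633]
tcp_rot: [0.992, 0.123, 0.0, -0.0]
contact_force: [-0.6, -0.2, 1.9]
opening: 0.001
finger_force: 0.8
4.9 [0.5011 0.2913 0.0633] f [-0.55 -0.17  1.92] op 0.0013346840306162587 to flush,cm [-0.02 -0.06 -0.17]
```

```bash
python3 -m pendant '[{"dx":0,"dy":0,"dz":-1,"twist":0},{"dx":0,"dy":0,"dz":-4,"twist":0},{"dx":0,"dy":0,"dz":-9,"twist":0},{"dx":0,"dy":0,"dz":-13.5,"twist":0},{"dx":0,"dy":0,"dz":-16.5,"twist":0},{"dx":0,"dy":0,"dz":-16.5,"twist":0}]'
cat >> h.py <<'E'
def check(n):
    s=ctrl.get_state();c=ctrl.read_camera("wrist");M=np.array(c["tool_from_camera"]);R=Rotation.from_quat(s["tcp_rot"]).as_matrix()
    RR=R@M[:3,:3];c["rotation"]=Rotation.from_matrix(RR).as_quat();c["xyz"]=R@M[:3,3]+s["eef_pos"]
    P=cloud(c);x,y,z=T[n];d=np.hypot(P[...,0]-x,P[...,1]-y);near=abs(P[...,2]-z)<.02
    for a,b,t in((0,.018,"button"),(.03,.044,"lid")):
        m=near&(d>=a)&(d<b)&(c["depth"]>0);print(t,m.sum(),np.median(P[m][:,2]).round(4))
    top=ctrl.read_camera("top");P=cloud(top);d=np.hypot(P[...,0]-x,P[...,1]-y)
    near=abs(P[...,2]-z)<.02
    for a,b,t in((0,.018,"top button"),(.03,.044,"lid")):
        m=near&(d>=a)&(d<b)
        if m.any():print(t,m.sum(),np.median(P[m][:,2]).round(4))
    cv2.imwrite(f"pics/after_{n}.png",c["img"][...,::-1])
E
python3 -c "
from h import *
check('low');go('mid')"
```

```text
time: 5.65
eef_pos: [0.5028, 0.2918, 0.2324]
tcp_rot: [0.992, 0.123, 0.004, -0.001]
contact_force: [-0.5, 0.2, -0.0]
opening: -0.0
finger_force: 0.0
button 1009 0.0649
lid 3265 0.0663
top button 32 0.064
lid 151 0.065
5.75 [0.5008 0.291  0.2278] f [-0.42  0.09  0.2 ] op 0.0032333286031795685 to flush,cm [-9.63 36.56 12.29]
```

The low button sits 1 mm below the lid, so it is down. Next is the middle box.

```bash
python3 -m pendant '[{"dx":-1,"dy":4,"dz":0,"twist":0},{"dx":-2.4,"dy":9.5,"dz":0,"twist":0},{"dx":-3.9,"dy":15,"dz":0,"twist":0},{"dx":-5.4,"dy":20.5,"dz":0,"twist":0},{"dx":-6.9,"dy":26,"dz":0,"twist":0},{"dx":-8.4,"dy":31.5,"dz":0,"twist":0},{"dx":-9.3,"dy":35,"dz":2,"twist":0},{"dx":-9.6,"dy":36.6,"dz":6,"twist":0},{"dx":-9.6,"dy":36.6,"dz":9.5,"twist":0},{"dx":-9.6,"dy":36.6,"dz":10.2,"twist":0}]'
python3 -m pendant '[{"dx":0,"dy":0,"dz":0,"twist":0},{"dx":0,"dy":0,"dz":0,"twist":0}]'
python3 -c "
from h import *
go('mid')
c=ctrl.read_camera('wrist');cv2.imwrite('pics/w2.png',c['img'][...,::-1])"
```

```text
time: 7.0
eef_pos: [0.494, -0.0862, 0.1215]
tcp_rot: [0.992, 0.123, -0.004, -0.002]
contact_force: [-0.2, -0.1, -0.1]
opening: 0.003
finger_force: 0.0
time: 7.25
eef_pos: [0.4984, -0.0872, 0.1278]
tcp_rot: [0.992, 0.123, 0.001, 0.001]
contact_force: [0.1, -0.7, 0.1]
opening: -0.001
finger_force: 0.0
7.25 [ 0.4984 -0.0872  0.1278] f [ 0.08 -0.74  0.12] op -0.0013201837809033873 to flush,cm [-0.17 -0.06  2.28]
```

View pics/w2.png

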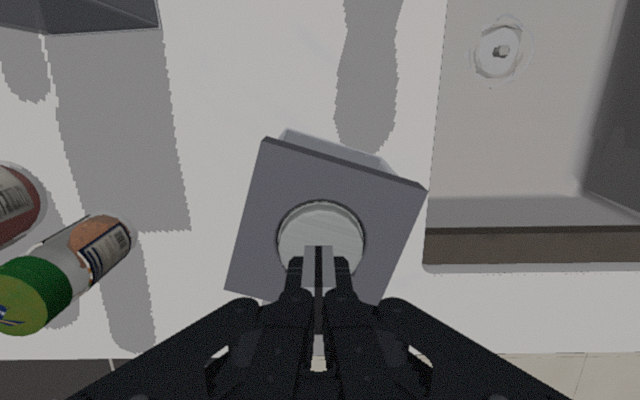

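The tips at (318,250) are over the middle button at (320,240). The arm was still settling after the move.

```bash
python3 -m pendant '[{"dx":0,"dy":0,"dz":0,"twist":0},{"dx":0,"dy":0,"dz":0.4,"twist":0},{"dx":0,"dy":0,"dz":0.8,"twist":0},{"dx":0,"dy":0,"dz":1.1,"twist":0},{"dx":0,"dy":0,"dz":1.3,"twist":0},{"dx":0,"dy":0,"dz":1.5,"twist":0},{"dx":0,"dy":0,"dz":1.5,"twist":0}]'
python3 -c "
from h import *
go('mid')"
```

```text
time: 8.18
eef_pos: [0.4973, -0.0871, 0.1113]
tcp_rot: [0.992, 0.123, -0.0, -0.0]
contact_force: [-1.0, 0.0, 1.8]
opening: -0.003
finger_force: 0.8
8.175 [ 0.4973 -0.0871  0.1113] f [-1.02  0.03  1.77] op -0.0030252071037897865 to flush,cm [-0.06 -0.02  0.63]
```

```bash
python3 -m pendant '[{"dx":0,"dy":0,"dz":0.2,"twist":0},{"dx":0,"dy":0,"dz":0.4,"twist":0},{"dx":0,"dy":0,"dz":0.6,"twist":0},{"dx":0,"dy":0,"dz":0.8,"twist":0},{"dx":0,"dy":0,"dz":0.8,"twist":0}]'
python3 -m pendant '[{"dx":0,"dy":0,"dz":-1,"twist":0},{"dx":0,"dy":0,"dz":-3,"twist":0},{"dx":0,"dy":0,"dz":-6,"twist":0},{"dx":0,"dy":0,"dz":-9,"twist":0},{"dx":0,"dy":0,"dz":-10.5,"twist":0},{"dx":0,"dy":0,"dz":-10.5,"twist":0},{"dx":0,"dy":0,"dz":-10.5,"twist":0}]'
python3 -c "
from h import *
check('mid');go('tall')"
```

```text
time: 8.8
eef_pos: [0.4975, -0.0872, 0.1032]
tcp_rot: [0.992, 0.123, 0.0, 0.0]
contact_force: [-0.5, 0.1, 1.3]
opening: 0.004
finger_force: 0.8
time: 9.68
eef_pos: [0.4966, -0.0869, 0.2069]
tcp_rot: [0.992, 0.123, -0.001, -0.001]
contact_force: [0.3, -0.6, -0.7]
opening: -0.002
finger_force: 0.0
button 1531 0.1049
lid 4962 0.1064
top button 12 0.1032
lid 298 0.1051
9.775 [ 0.4965 -0.0868  0.2067] f [ 0.97 -0.26  0.19] op 0.0025420547817492953 to flush,cm [ 16.18 -16.02   6.15]
```

The middle button is about 1.5 mm below its lid, so it is down. Next is the tall box.

```bash
python3 -m pendant '[{"dx":2.5,"dy":-2.5,"dz":-1,"twist":0},{"dx":6,"dy":-6,"dz":-1,"twist":0},{"dx":9.5,"dy":-9.4,"dz":-1,"twist":0},{"dx":13,"dy":-12.9,"dz":-1,"twist":0},{"dx":15.5,"dy":-15.3,"dz":0,"twist":0},{"dx":16.2,"dy":-16,"dz":2,"twist":0},{"dx":16.2,"dy":-16,"dz":3.5,"twist":0},{"dx":16.2,"dy":-16,"dz":3.5,"twist":0},{"dx":16.2,"dy":-16,"dz":3.5,"twist":0},{"dx":16.2,"dy":-16,"dz":3.5,"twist":0}]'
python3 -c "
from h import *
go('tall')
c=ctrl.read_camera('wrist');cv2.imwrite('pics/w3.png',c['img'][...,::-1])"
```

```text
time: 11.02
eef_pos: [0.6158, 0.1069, 0.1745]
tcp_rot: [0.992, 0.123, 0.001, 0.0]
contact_force: [-0.1, -0.9, 0.4]
opening: 0.002
finger_force: 0.0
11.025 [0.6158 0.1069 0.1745] f [-0.1  -0.88  0.43] op 0.001978014897709893 to flush,cm [-0.13 -0.16  2.95]
```

View pics/w3.png

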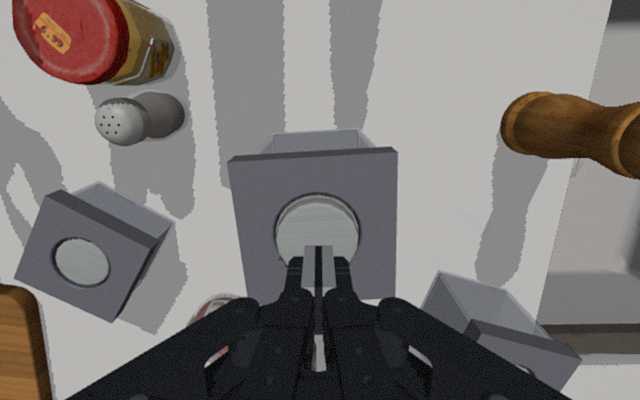

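The tips at (318,250) are over the tall button at (317,232). The low button, at (82,262), is visibly flush.

```bash
python3 -m pendant '[{"dx":-0.1,"dy":-0.1,"dz":0.5,"twist":0},{"dx":-0.1,"dy":-0.1,"dz":1,"twist":0},{"dx":-0.1,"dy":-0.1,"dz":1.4,"twist":0},{"dx":-0.1,"dy":-0.1,"dz":1.7,"twist":0},{"dx":-0.1,"dy":-0.1,"dz":1.9,"twist":0},{"dx":-0.1,"dy":-0.1,"dz":2.1,"twist":0},{"dx":-0.1,"dy":-0.1,"dz":2.1,"twist":0}]'
python3 -c "
from h import *
go('tall')"
```

```text
time: 11.95
eef_pos: [0.6142, 0.1084, 0.1526]
tcp_rot: [0.992, 0.123, -0.0, -0.0]
contact_force: [-1.8, 0.1, 2.8]
opening: -0.0
finger_force: 0.7
11.95 [0.6142 0.1084 0.1526] f [-1.85  0.13  2.77] op -0.0002816376977549611 to flush,cm [-0.    0.03  0.76]
```

```bash
python3 -m pendant '[{"dx":0,"dy":0,"dz":0.2,"twist":0},{"dx":0,"dy":0,"dz":0.4,"twist":0},{"dx":0,"dy":0,"dz":0.6,"twist":0},{"dx":0,"dy":0,"dz":0.8,"twist":0},{"dx":0,"dy":0,"dz":0.9,"twist":0},{"dx":0,"dy":0,"dz":0.9,"twist":0}]'
python3 -m pendant '[{"dx":0,"dy":0,"dz":-1,"twist":0},{"dx":0,"dy":0,"dz":-3,"twist":0},{"dx":0,"dy":0,"dz":-6,"twist":0},{"dx":0,"dy":0,"dz":-9,"twist":0},{"dx":0,"dy":0,"dz":-10,"twist":0},{"dx":0,"dy":0,"dz":-10,"twist":0},{"dx":0,"dy":0,"dz":-10,"twist":0}]'
python3 -c "
from h import *
for n in ('tall','low','mid'): print(n);check(n)
go('tall')"
```

```text
time: 12.7
eef_pos: [0.6143, 0.1084, 0.1433]
tcp_rot: [0.992, 0.123, 0.0, -0.0]
contact_force: [-0.4, -0.1, 2.3]
opening: -0.006
finger_force: 0.8
time: 13.58
eef_pos: [0.6134, 0.1083, 0.2417]
tcp_rot: [0.992, 0.123, -0.001, -0.0]
contact_force: [0.7, 0.4, -0.3]
opening: -0.001
finger_force: 0.0
tall
button 1593 0.1449
lid 5134 0.1462
top button 48 0.143
lid 15 0.1449
low
button 803 0.065
lid 2604 0.0662
top button 158 0.0636
lid 503 0.0649
mid
button 632 0.1047
lid 1478 0.1062
top button 169 0.1034
lid 531 0.1045
13.875 [0.6139 0.1083 0.2425] f [-0.42  0.73  0.29] op 0.003903509827727883 to flush,cm [0.04 0.03 9.75]
```

View pics/after_tall.png

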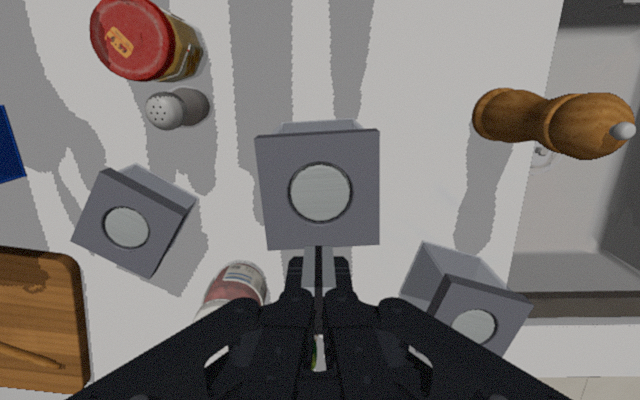

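All three buttons are flush, at (127,228), (320,192) and (474,325). The boxes are upright and in place, and the arm is clear.

```bash
python3 -c "
from plant import ctrl
print(ctrl.sign_off())"
```

```text
the job is handed in; nothing more can be done
None
```

All three container buttons were pressed about 1 mm below flush in the order low, middle, tall, nothing else was touched, and the job was handed in at about 14 s; no verdict was returned.

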